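Load the round and square aluminium slugs into the mould press die

ROBOT

A 7-joint arm with a two-finger parallel gripper is mounted at the origin on the work surface. World frame = base frame: x ahead of the robot, y to its left, z up, the work surface at z = 0. Lengths are in m, angles in rad, forces in N, time in s.
With the tool pointing down it reaches from about 0.35 to 0.9 m from the base axis. Payload 19.9 kg.
Tool frame: the origin (TCP) lies on the mounting face of the last link; the fingertips stand 173 mm ahead of it and the grasp point (between the pads) lies manip.grip_depth ahead of it (manip.grip_depth is the distance from the TCP to the grasp point, in m); z points along the fingers, y is the line along which they close (so a half turn about z gives the same grasp; the last joint's range is limited). The gripper opens to 85 mm and grips with 20 to 120 N. Pads are 22 mm wide; open, the fingers measure 114 mm over their backs; the gripper's body (76 mm by 85 mm) begins 54 mm behind the grasp point. The pads swing forward as they close: fully open they stand 13 mm farther back than shut.
Start: joints at [-1.232, 0.417, -0.01, 1.614, 0.005, 1.111, -0.053], TCP at [0.232, 0.58, 0.405] pointing down, gripper open.
Joint ranges: [-2.81, 2.81], [-0.39, 2.02], [-1.27, 1.25], [0.06, 2.57], [-1.19, 4.33], [0.19, 2], [-2.82, 2.82]. Speed limits (rad/s): [1.89, 1.89, 2.39, 2.39, 3.01, 3.01, 3.01].

INTERFACE

Orientations are given as [roll, pitch, yaw] about the fixed x, y, z axes, in that order (R = Rz(yaw) Ry(pitch) Rx(roll)).
In Python, from bench import manip gives the robot as it stands.
- The arm moves only by the tool jog_arm, never from a script. Its argument "motion" is a list of rows, each a list of 2 entries, a list of its own where there are three numbers: the shift along the world's x, y, z in mm, then the turn about the world's z in rad. A call has 1 to 20 rows; each row shifts and turns the commanded pose from where the row before left it; what a row does not reach is not made up. A row lasts 1/12 s, in which the tool goes at most 41.7 mm and 7.16 degrees, less where a joint would pass 70% of its speed; a pose out of reach is approached as far as the arm can. A call is refused whole if a number of a shift passes 41.7 or a number of a turn 0.125, either way. A call with a gripper value outside its range is refused whole. "jaw" is the finger opening in mm, from 0 to 85.4, set as the call begins (left out, the last holds). The fingers move at their own pace and stop on an object; the grip force is fixed at half the most. Time passes only in rows, so rows that do not move let the fingers close. It gives the time, the measured TCP pose, the force, the opening and the grip force at its end, in the units of the state.
- manip.observe(): the state, without advancing time (a new reading comes with each control period).
- manip.grab_frame(name): name is "side" or "top" or "wrist"; returns the picture (420x560x3 uint8, red, green, blue); there is no depth.
- manip.get_calibration(name): a dict with "fovy" (degrees; the focal length in pixels is half the picture's height over the tangent of half this angle, whatever the lens; pixels are square), "cx", "cy" (the principal point, pixels), "rvec" (rotation vector, rad) and "tvec" (3), from world to camera coordinates, as OpenCV has them. Camera axes: x right, y down, z forward; pixel columns grow to the right and rows downward; lengths in m; the calibration is good to about 2 mm. A picture is of the moment at which its call begins: read the wrist's pose just before it. get_calibration takes no time and is no camera call; for the wrist camera it gives the pose at the moment of the call.
- manip.hand_in(): hands the job in; it is judged then, once.
Trained networks look in the newest picture that a camera, given by its name, has taken for a name from the list of things; names that differ only in an ending like _2 or _b are one class to them, and where a whole thing is asked for, a point or a joint stands for the part that bears it (a point fixed in the world has none). Each returns a list of dicts, best first, with "confidence" (0 to 1); they miss things now and then, are a little off and sometimes report something else, mostly with a low value. They report only what shows in the picture. A call takes as long as a camera call.
- manip.masks_of(camera, label): "region" (420x560 bool, what is visible of it).
- manip.spot_point(camera, label): "point" ([x, y, z] in m, in world coordinates, good to about 4 mm: a listed point, or the origin of a listed thing).
The state is a dict: "t": time; "qpos": joint angles; "qd": joint speeds; "joint_efforts": joint torques, N m; "tool_pos": TCP position; "tool_rot": TCP orientation; "force": force on the tool from outside, world axes, zero at the start; "moment": the same for the moment, N m; "finger_gap": finger opening in m; "grip_force": force on a finger pad.
Only numpy, scipy, OpenCV 4.12 (cv2) and the standard library are available. Lean on these libraries where they do the work, as an engineer would, in place of code of your own. Each camera call takes 0.05 s, during which the arm holds its last target. There are 200 camera calls.

TASK

Load the die for the next pair of flan moulds: seat the round aluminium slug in the round nest of the die and the square slug in the square nest, each lying flat and fully home on the nest's floor, and let go. Set them in without ramming them, and leave the moulds, flans, gauge ring and tools that stand around where they are.

Things in the scene. Friction and masses are not known exactly. Their poses are not given: they have to be found in the camera images.
- round_slug: Round blank: solid bright aluminium disc, 60 mm diameter, 16 mm thick, about 0.12 kg, loose, lying flat on the black rubber mat (mat top 3 mm above the table). Origin: centre of its underside; z up.
- square_slug: Square blank: solid bright aluminium plate, 50 x 50 mm, 16 mm thick, about 0.1 kg, loose, lying flat on the black rubber mat at any yaw. Origin: centre of its underside; x and y are square to its sides, z up.
- die: Die, fixed to the table, at any yaw: dark steel block 110 mm (x) by 240 mm (y) on a green plate 130 x 260 x 12 mm; its flat top is 40 mm above the table. Two blind nests 7 mm deep lie 110 mm apart along its y. A seated slug stands 9 mm proud of the top. Origin: centre of its underside, on the table; z up.
- round_nest (a point): Centre of the floor of the round nest, 33 mm above the table, 55 mm from the die's middle on its +y side. The nest is a round hole 66 mm in diameter (3 mm of play all round the slug), 7 mm deep, with a small chamfer and a brass-coloured floor. Axes as the die's.
- square_nest (a point): Centre of the floor of the square nest, 33 mm above the table, 55 mm from the die's middle on its -y side. The nest is a square hole 56 x 56 mm (3 mm of play on each side of the slug), 7 mm deep, sides parallel to the die's x and y, with a small chamfer and a brass-coloured floor. Axes as the die's.
- round_mould: Bystander: empty round aluminium flan mould, about 72 mm diameter, 45 mm high. Origin: centre of its underside.
- square_mould: Bystander: empty square aluminium flan mould, 70 x 70 mm, 45 mm high. Origin: centre of its underside.
- flan_a: Bystander: filled flan cup, aluminium with an orange top, 70 mm diameter, 41 mm high. Origin: centre of its underside.
- flan_b: Bystander: another filled flan cup, the same as flan_a. Origin: centre of its underside.
- mallet: Bystander: hammer lying flat on the table along its own x. Origin: its underside, near the middle.
- gauge_ring: Bystander: small brass gauge ring, 36 mm outside, 22 mm inside, 10 mm high, lying on the left edge of the mat. Origin: centre of its underside.
- brush: Bystander: brush lying flat on the table along its own x. Origin: its underside, near the middle.

How it is judged:
By the outcome, as a careful person would: the job done as asked, in the order asked, and still so for the second after the job is handed in, with the robot touching nothing.
It also fails if it takes over 51 s, if anything falls off the work surface, if the arm or the gripper's body presses on something with over 40 N, if the wrist force passes 120 N, or if a joint passes its speed limit or range.

## Working session

There is one attempt and no reset: what is moved stays moved. The work goes in short steps, Python scripts to look and compute and a tool call to move; the robot and the scene stay as the last step left them, time stands still between calls to the robot, and variables do not carry over. Pictures are saved under pics/ and viewed, at most 10 in all, crops included, and the job is handed in when it is done.

Besides the shell and the picture viewer there is one more tool, called by a JSON object that holds its "op" and its "data". jog_arm: Moves the arm, as the interface text tells. Its arguments: {"type":"object","properties":{"motion":{"type":"array"},"jaw":{"type":"number"}},"required":["motion"]}

```bash
mkdir -p pics; python3 - <<'E'
from bench import manip
import cv2,numpy as np
s=manip.observe();print(s['t'],s['tool_pos'],s['tool_rot'],s['finger_gap'],manip.grip_depth)
for c in('top','side'):
    im=manip.grab_frame(c);cv2.imwrite(f'pics/{c}0.png',im[:,:,::-1])
    k=manip.get_calibration(c);print(c,k)
    for l in('round_slug','square_slug','die','round_nest','square_nest','gauge_ring','round_mould','square_mould','flan_a','mallet','brush'):
        print(l,[(np.round(d['point'],4).tolist(),round(d['confidence'],2)) for d in manip.spot_point(c,l)])
print(manip.observe()['t'])
E
```

```text
0.0 [0.23166348 0.58034374 0.40405988] [-3.14039060e+00  1.19791976e-04  2.76176034e+00] 0.08569178669100076 0.1547
top {'fovy': 53.45524260419087, 'cx': 283.70094582346775, 'cy': 211.70811817364802, 'rvec': array([ 2.14702969, -2.17780613,  0.07886496]), 'tvec': array([0.01787328, 0.54556605, 1.23109718])}
round_slug [([0.4343, 0.2415, 0.0055], 0.8), ([0.7871, 0.0258, -0.0031], 0.63)]
square_slug [([0.5975, 0.1807, 0.0007], 0.75), ([0.6127, -0.3796, 0.0009], 0.58)]
die [([0.5919, -0.1323, 0.0016], 0.61)]
round_nest [([0.6305, -0.1696, 0.0357], 0.84)]
square_nest [([0.557, -0.0951, 0.0313], 0.68)]
gauge_ring [([0.5017, 0.3672, 0.0069], 0.42)]
round_mould [([0.3495, -0.3404, 0.0029], 0.65), ([0.6135, -0.3788, -0.0], 0.45)]
square_mould [([0.6108, -0.3811, -0.0003], 0.86)]
flan_a [([0.7454, 0.2129, -0.0016], 0.91), ([0.7832, 0.0275, -0.0005], 0.75)]
mallet [([0.4251, 0.5118, 0.0016], 0.87)]
brush [([0.7844, 0.0256, -0.0043], 0.75), ([0.4489, -0.4732, 0.0007], 0.68)]
side {'fovy': 54.974025412233225, 'cx': 273.21193944701395, 'cy': 209.95120757543975, 'rvec': array([ 2.30734661, -0.77241953,  0.32028004]), 'tvec': array([-0.47062075,  0.29048331,  0.88681772])}
round_slug [([0.4283, 0.2416, 0.0024], 0.78)]
square_slug [([0.5988, 0.1795, -0.0033], 0.5), ([0.5559, -0.0959, 0.0347], 0.18)]
die [([0.5947, -0.1323, 0.006], 0.9)]
round_nest [([0.6302, -0.1718, 0.0311], 0.86), ([0.6127, -0.3884, 0.0045], 0.58)]
square_nest [([0.5542, -0.0951, 0.0328], 0.57), ([0.5983, 0.1798, -0.0015], 0.29)]
gauge_ring [([0.5089, 0.3705, 0.0068], 0.45)]
round_mould [([0.3554, -0.3392, -0.004], 0.56)]
square_mould [([0.6112, -0.3878, -0.0], 0.74)]
flan_a [([0.7827, 0.0257, 0.0018], 0.85), ([0.7407, 0.2131, -0.0005], 0.74)]
mallet [([0.4285, 0.51, 0.0036], 0.96)]
brush [([0.4513, -0.4769, -0.0014], 0.86)]
1.2
```

View pics/top0.png

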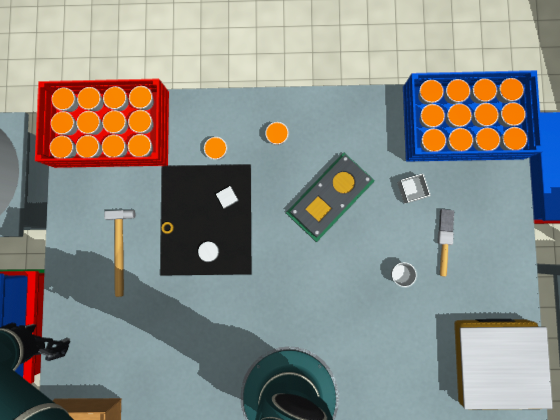

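```bash
cat > h.py <<'E'
from bench import manip
import cv2,numpy as np
def cal(c):
    k=manip.get_calibration(c);f=210/np.tan(np.radians(k['fovy'])/2)
    return cv2.Rodrigues(k['rvec'])[0],np.array(k['tvec']),np.array([[f,0,k['cx']],[0,f,k['cy']],[0,0,1]])
def topl(px,z,K):   # pixels -> world at height z
    R,t,A=K;px=np.atleast_2d(px)
    d=(R.T@np.linalg.inv(A)@np.c_[px,np.ones(len(px))].T).T;o=-R.T@t
    return (o+d*((z-o[2])/d[:,2])[:,None])[:,:2]
E
python3 - <<'E'
from h import *
for c in('top','side'):
    K=cal(c);print(c,'cam at',-K[0].T@K[1]);im=manip.grab_frame(c)
    for l,z in(('round_slug',.019),('square_slug',.019),('round_nest',.04),('square_nest',.04),('die',.04)):
        for d in manip.masks_of(c,l)[:1]:
            m=d['region'].astype(np.uint8);cs=max(cv2.findContours(m,0,1)[0],key=cv2.contourArea)[:,0,:].astype(np.float32)
            w=topl(cs,z,K).astype(np.float32);w*=1000
            (a,b),r=cv2.minEnclosingCircle(w);q=cv2.minAreaRect(w)
            print(l,round(d['confidence'],2),m.sum(),'px',cs.mean(0).round(),'circ',round(a,1),round(b,1),round(r,1),'rect',np.round(q[0],1),np.round(q[1],1),round(q[2],1))
E
```

```text
top cam at [ 0.42671577 -0.01642732  1.27718669]
round_slug 0.76 315 px [208. 251.] circ 430.6 240.4 30.6 rect [430.9 240.2] [60.7 54.1] 89.3
square_slug 0.57 252 px [227. 196.] circ 596.5 184.0 30.2 rect [595.7 184.2] [48.5 50.4] 26.2
round_nest 0.94 3678 px [329. 197.] circ 588.0 -127.7 140.1 rect [ 589.3 -126.8] [132.3 256.9] 45.4
square_nest 0.88 3542 px [329. 196.] circ 590.4 -127.0 137.2 rect [ 589.3 -128.5] [129.  255.8] 46.0
die 0.56 3643 px [330. 196.] circ 588.0 -129.1 140.4 rect [ 589.4 -128.1] [130.4 256.6] 45.8
side cam at [ 0.1320848  -0.57682692  0.86147224]
round_slug 0.77 289 px [181. 193.] circ 431.0 228.6 35.1 rect [430.3 229.5] [67.6 57.6] 60.3
square_slug 0.66 267 px [238. 181.] circ 594.1 174.5 38.7 rect [592.8 174.4] [61.7 56.9] 28.8
square_nest 0.7 4493 px [306. 249.] circ 579.2 -150.5 137.2 rect [ 583.5 -146. ] [148.1 253.8] 45.4
die 0.75 4623 px [306. 249.] circ 580.8 -147.8 140.3 rect [ 582.3 -144.3] [149.2 254.4] 45.4
```

{"op": "jog_arm", "data": {"motion": [[[17,-24,0],-0.046],[[17,-24,0],-0.046],[[17,-24,0],-0.046],[[17,-24,0],-0.046],[[17,-24,0],-0.046],[[17,-24,0],-0.046],[[17,-24,0],-0.046],[[17,-24,0],-0.046],[[17,-24,0],-0.046],[[17,-24,0],-0.046],[[17,-24,0],-0.046],[[17,-24,0],-0.046],[[17,-24,0],-0.046],[[17,-24,0],-0.046],[[17,-24,0],-0.046],[[13,-10,0],-0.046],[[0,0,0],0],[[0,0,0],0]]}}

```text
t: 3.3
tool_pos: [0.5, 0.2103, 0.4046]
tool_rot: [-3.141, 0.0, 2.025]
force: [-0.0, 1.1, 0.2]
finger_gap: 0.0855
grip_force: 0.0
```

```bash
cat > look.py <<'E'
from h import *
import sys
n=sys.argv[1];s=manip.observe();K=cal('wrist');im=manip.grab_frame('wrist');cv2.imwrite(f'pics/{n}.png',im[:,:,::-1])
print(s['t'],np.round(s['tool_pos'],4),np.round(s['tool_rot'],3),'cam',-K[0].T@K[1],'axis',K[0][2])
Z={'round_slug':.019,'square_slug':.019,'round_nest':.04,'square_nest':.04,'die':.04}
for l in sys.argv[2:]:
    print(l,[(np.round(d['point'],4).tolist(),round(d['confidence'],2)) for d in manip.spot_point('wrist',l)])
    for d in manip.masks_of('wrist',l)[:1]:
        m=d['region'].astype(np.uint8);cs=max(cv2.findContours(m,0,1)[0],key=cv2.contourArea)[:,0,:].astype(np.float32)
        w=topl(cs,Z[l],K).astype(np.float32)*1000
        (a,b),r=cv2.minEnclosingCircle(w);q=cv2.minAreaRect(w)
        print('  mask',round(d['confidence'],2),'px',cs.mean(0).round(),'circ',np.round([a,b,r],1),'rect',np.round(q[0],1),np.round(q[1],1),round(q[2],1))
E
python3 look.py w1 round_slug square_slug
```

```text
3.3 [0.5    0.2103 0.4046] [-3.141  0.     2.025] cam [0.46995344 0.27144947 0.37397385] axis [ 0.11794986 -0.24166008 -0.96316574]
round_slug [([0.4327, 0.2382, 0.0024], 0.81), ([0.5071, 0.3666, 0.0094], 0.68)]
  mask 0.66 px [234. 130.] circ [431.9 239.4  30. ] rect [431.  239.6] [58.5 57.8] 70.0
square_slug [([0.597, 0.1875, 0.005], 0.62)]
```

View pics/w1.png

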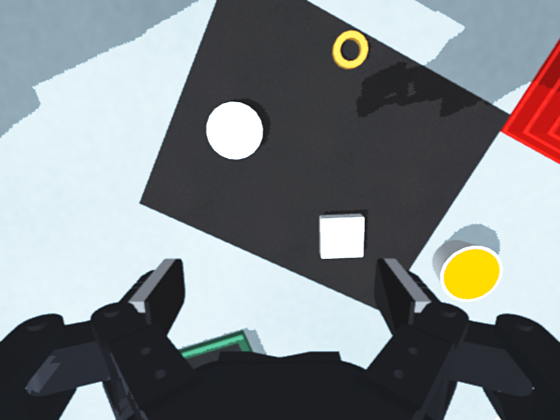

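The wrist view shows the round slug at (235,130), the square slug's top face at (342,237) nearly aligned with the jaws, and the ring at (350,49). I'll get exact outlines by thresholding.

```bash
cat > seg.py <<'E'
from h import *
K=cal('wrist');im=cv2.imread('pics/w1.png')
m=(im.min(2)>235).astype(np.uint8)
for c in cv2.findContours(m,0,1)[0]:
    a=cv2.contourArea(c)
    if 1200<a<4000:
        c=c[:,0,:].astype(np.float32);w=topl(c,.019,K).astype(np.float32)*1000
        print(a,'px',c.mean(0).round(),'circ',np.round(np.array(cv2.minEnclosingCircle(w)[0]),1),cv2.minEnclosingCircle(w)[1],'rect',cv2.minAreaRect(w),'ell',cv2.fitEllipse(w))
E
python3 seg.py
```

```text
2652.0 px [471. 274.] circ [760.7 212.1] 38.182830810546875 rect ((760.941162109375, 211.83746337890625), (75.36872863769531, 74.84744262695312), 78.27520751953125) ell ((760.630859375, 212.08895874023438), (74.52643585205078, 75.05660247802734), 129.87290954589844)
1595.0 px [342. 237.] circ [594.9 184.6] 34.19733428955078 rect ((595.1581420898438, 184.2516632080078), (49.712646484375, 49.98707580566406), 28.19517707824707) ell ((594.94287109375, 184.26873779296875), (57.09016418457031, 58.18954086303711), 125.7744369506836)
2401.0 px [234. 130.] circ [430.3 240.4] 30.09759521484375 rect ((429.9986267089844, 240.3552703857422), (58.639869689941406, 59.01816940307617), 25.30084991455078) ell ((430.1821594238281, 240.36334228515625), (58.95146560668945, 59.03631591796875), 125.30696105957031)
```

{"op": "jog_arm", "data": {"motion": [[[-18,7.5,-10],0],[[-18,7.5,-20],0],[[-18,7.5,-30],0],[[-16,7.5,-35],0],[[0,0,-35],0],[[0,0,-35],0],[[0,0,-25],0],[[0,0,-10],0],[[0,0,0],0],[[0,0,0],0]], "jaw": 70}}

```text
t: 4.38
tool_pos: [0.4299, 0.2408, 0.2054]
tool_rot: [3.142, -0.0, 2.026]
force: [-0.2, -0.5, -0.1]
finger_gap: 0.0701
grip_force: 0.0
```

```bash
python3 - <<'E'
from h import *
s=manip.observe();print(manip.grip_depth,s['tool_pos'],s['finger_gap'])
im=manip.grab_frame('side');R,t,A=cal('side')
p=A@(R@np.array([.43,.24,.03])+t);u,v=(p[:2]/p[2]).astype(int);print(u,v)
b=cv2.resize(im[v-70:v+40,u-70:u+70,::-1],None,fx=5,fy=5,interpolation=cv2.INTER_CUBIC);cv2.imwrite('pics/s1.png',b)
w=manip.grab_frame('wrist');cv2.imwrite('pics/w2.png',w[:,:,::-1])
E
```

```text
0.1547 [0.42991822 0.24076366 0.20537317] 0.07007727575397496
178 188
```

View pics/s1.png

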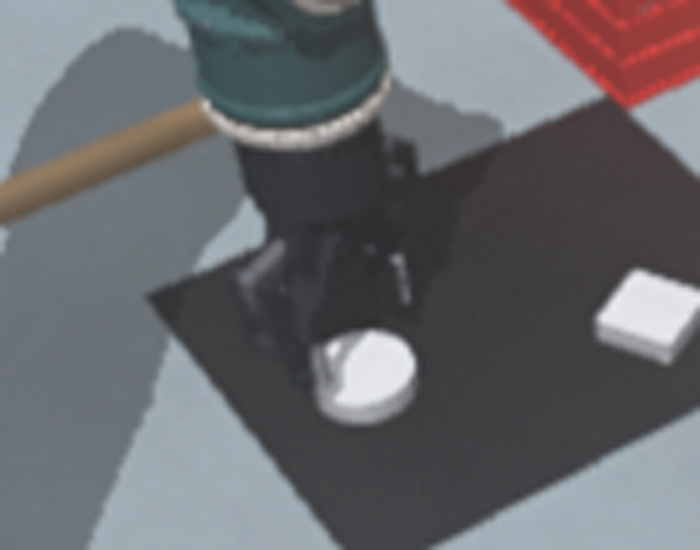

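View pics/w2.png

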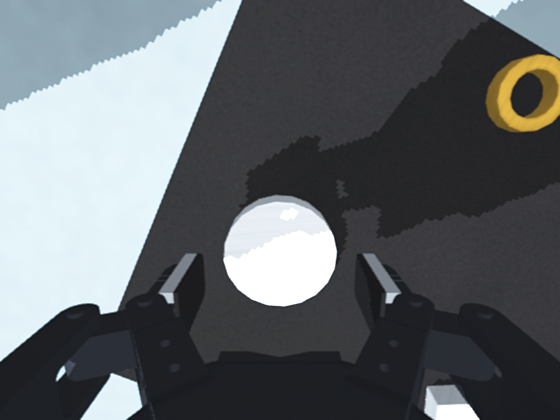

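```bash
python3 - <<'E'
from h import *
R,t,A=K=cal('wrist');s=manip.observe()
im=cv2.imread('pics/w2.png').astype(int)
for z in(.03,.035,.04,.045,.05):
    w=topl([[203.5,255],[357,254]],z,K);print(z,np.round(w,4).tolist(),np.linalg.norm(w[1]-w[0]))
for r in (258,264,275): print(r,im[r,195:210].sum(1)//3,im[r,350:366].sum(1)//3)
E
```

```text
0.03 [[0.3951, 0.2278], [0.463, 0.2616]] 0.07583550478639126
0.035 [[0.3953, 0.2304], [0.4609, 0.263]] 0.07323262768654624
0.04 [[0.3955, 0.2329], [0.4587, 0.2644]] 0.07062975058670125
0.045 [[0.3956, 0.2355], [0.4566, 0.2657]] 0.06802687348685625
0.05 [[0.3958, 0.238], [0.4544, 0.2671]] 0.06542399638701123
258 [29 24 26 27 29 29 28 33 46 57 61 61 61 61 62] [59 61 62 61 61 57 45 34 26 25 25 25 23 27 54 96]
264 [29 29 30 29 29 28 28 29 39 55 61 61 61 61 60] [60 61 59 59 58 51 40 36 38 37 32 28 25 26 26 26]
275 [29 29 29 28 29 29 28 29 30 43 60 62 61 62 60] [59 59 62 60 53 41 37 37 37 38 38 38 39 37 33 28]
```

{"op": "jog_arm", "data": {"motion": [[[0,0,-10],0],[[0,0,-10],0],[[0,0,-4.4],0],[[0,0,0],0],[[0,0,0],0]]}}

```text
t: 4.9
tool_pos: [0.4296, 0.2404, 0.18]
tool_rot: [-3.141, 0.0, 2.026]
force: [0.8, -0.3, 0.6]
finger_gap: 0.0703
grip_force: 0.0
```

{"op": "jog_arm", "data": {"motion": [[[0,0,0],0],[[0,0,0],0],[[0,0,0],0],[[0,0,0],0],[[0,0,0],0],[[0,0,0],0]], "jaw": 50}}

```text
t: 5.4
tool_pos: [0.4298, 0.2404, 0.181]
tool_rot: [3.141, -0.0, 2.026]
force: [-3.6, -2.2, 11.9]
finger_gap: 0.057
grip_force: 61.0
```

{"op": "jog_arm", "data": {"motion": [[[0,0,5],0],[[0,0,15],0],[[0,0,30],0],[[0,0,35],0],[[0,0,10],0],[[0,0,0],0]]}}

```text
t: 5.9
tool_pos: [0.4303, 0.2408, 0.2782]
tool_rot: [3.137, -0.001, 2.026]
force: [0.0, -0.6, -0.6]
finger_gap: 0.057
grip_force: 64.3
```

```bash
python3 - <<'E'
from h import *
w=manip.grab_frame('wrist');cv2.imwrite('pics/w3.png',w[:,:,::-1])
im=manip.grab_frame('side');R,t,A=cal('side')
p=A@(R@np.array([.43,.24,.115])+t);u,v=(p[:2]/p[2]).astype(int)
b=cv2.resize(im[v-42:v+42,u-50:u+50,::-1],None,fx=5,fy=5,interpolation=cv2.INTER_CUBIC);
c=np.zeros((420,800,3),np.uint8);c[:,:500]=b;c[:,500:]=cv2.resize(w[200:340,200:360,::-1],(300,262))[:0].sum() if 0 else 0
q=cv2.resize(w[180:330,180:380,::-1],(300,225));c[:225,500:]=q
cv2.imwrite('pics/s3.png',c)
E
```

```text
(no output)
```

View pics/s3.png

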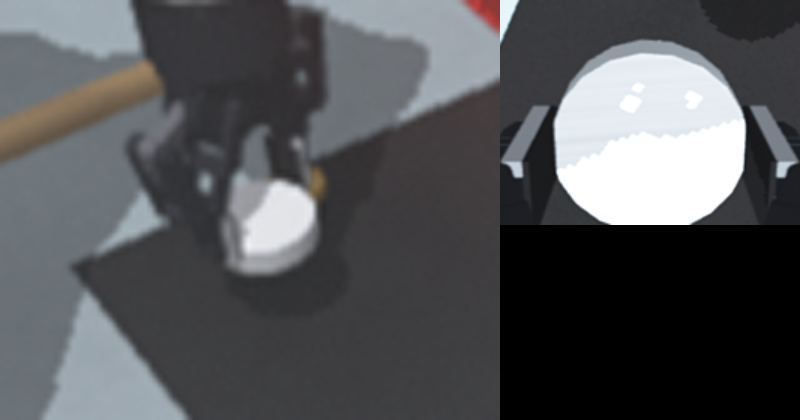

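```bash
cat > tilt.py <<'E'
from h import *
from scipy.optimize import least_squares
import sys
R,t,A=cal('wrist');im=cv2.imread(sys.argv[1]);s=manip.observe()
m=(im.min(2)>int(sys.argv[2])).astype(np.uint8)
m[:, :190]=0;m[:,375:]=0
c=max(cv2.findContours(m,0,1)[0],key=cv2.contourArea)[:,0,:].astype(float)
d=np.c_[c,np.ones(len(c))]@(R.T@np.linalg.inv(A)).T;o=-R.T@t;
d=d/np.linalg.norm(d,axis=1)[:,None]
def f(p):
    n=np.array([p[3],p[4],1]);n/=np.linalg.norm(n)
    w=o+d*(((p[:3]-o)@n)/(d@n))[:,None]
    return np.linalg.norm(w-p[:3],axis=1)-.0295
p0=[*s['tool_pos'][:2],s['tool_pos'][2]-.162,0,0]
r=least_squares(f,p0,loss='soft_l1',f_scale=.0005);print(len(c),c.min(0),c.max(0),'centre',r.x[:3].round(4),'normal xy',r.x[3:].round(3),'rms',np.sqrt(np.mean(f(r.x)**2)))
print('tcp',s['tool_pos'],s['tool_rot'])
y=s['tool_rot'][2];print('slope along closing dir',r.x[3:]@[np.sin(y),-np.cos(y)],'across',r.x[3:]@[np.cos(y),np.sin(y)])
E
for k in 150 190 210; do python3 tilt.py pics/w3.png $k;done; python3 tilt.py pics/w2.png 190
```

```text
379 [216. 212.] [343. 334.] centre [0.4302 0.2398 0.1124] normal xy [0.009 0.075] rms 0.0005899166259860598
tcp [0.42951382 0.24053577 0.27523501] [ 3.14103859e+00 -2.76560428e-04  2.02610483e+00]
slope along closing dir 0.041362450263709445 across 0.06303357637426515
352 [217. 216.] [342. 334.] centre [0.4303 0.2387 0.1116] normal xy [-0.006  0.035] rms 0.0003436955239390517
tcp [0.42951382 0.24053577 0.27523501] [ 3.14103859e+00 -2.76560428e-04  2.02610483e+00]
slope along closing dir 0.009414465355799062 across 0.03394085191045353
351 [217. 216.] [342. 334.] centre [0.4305 0.2384 0.1111] normal xy [-0.009  0.034] rms 0.00032781181064321034
tcp [0.42951382 0.24053577 0.27523501] [ 3.14103859e+00 -2.76560428e-04  2.02610483e+00]
slope along closing dir 0.007029294454699355 across 0.034335629486471224
306 [224. 202.] [336. 305.] centre [0.4304 0.2392 0.0884] normal xy [0.009 0.007] rms 0.0002100235484372189
tcp [0.42951382 0.24053577 0.27523501] [ 3.14103859e+00 -2.76560428e-04  2.02610483e+00]
slope along closing dir 0.011066638020434361 across 0.002344701058430703
```

Slug held level (≈2°) after the lift; jaws at the middle of it. Now to above the die.

{"op": "jog_arm", "data": {"motion": [[[8,-15,8],0.022],[[16,-30,8],0.022],[[16,-30,8],0.022],[[16,-30,8],0.022],[[16,-30,8],0.022],[[16,-30,8],0.022],[[16,-30,8],0.022],[[16,-30,8],0.022],[[16,-30,8],0.022],[[16,-30,8],0.022],[[16,-30,8],0.022],[[16,-30,8],0.022],[[16,-30,8],0.022],[[16,-30,8],0.022],[[16,-30,8],0.022],[[8,-15,0],0],[[0,0,0],0],[[0,0,0],0],[[0,0,0],0]]}}

```text
t: 7.58
tool_pos: [0.6696, -0.2089, 0.3934]
tool_rot: [-3.141, -0.002, 2.356]
force: [0.1, 0.1, -0.3]
finger_gap: 0.057
grip_force: 64.3
```

```bash
python3 look.py w4 round_nest square_nest die; cat > nest.py <<'E'
from h import *
import sys
K=cal('wrist');hsv=cv2.cvtColor(cv2.imread(sys.argv[1]),cv2.COLOR_BGR2HSV)
m=cv2.inRange(hsv,(15,90,70),(35,255,255))
for c in cv2.findContours(m,0,1)[0]:
    if cv2.contourArea(c)>300:
        c=c[:,0,:].astype(np.float32)
        for z in(.033,.04):
            w=topl(c,z,K).astype(np.float32)*1000;q=cv2.minAreaRect(w)
            print('px',c.mean(0).round(),z,'circ',np.round([*cv2.minEnclosingCircle(w)[0],cv2.minEnclosingCircle(w)[1]],1),'rect',np.round(q[0],1),np.round(q[1],1),round(q[2],1))
E
python3 nest.py pics/w4.png
```

```text
7.5833 [ 0.6696 -0.2089  0.3934] [-3.141e+00 -2.000e-03  2.356e+00] cam [ 0.62122048 -0.16076806  0.36298896] axis [ 0.18787683 -0.1892116  -0.96379524]
round_nest [([0.6266, -0.1739, 0.0355], 0.59)]
  mask 0.83 px [279.  97.] circ [ 613.1 -154.1  109.9] rect [ 614.3 -153.8] [120.3 187.9] 45.6
square_nest [([0.5516, -0.0939, 0.0323], 0.79)]
  mask 0.72 px [279.  98.] circ [ 613.3 -153.1  109.5] rect [ 614. -154.] [120.8 186.7] 45.1
die [([0.5897, -0.1345, -0.0014], 0.98)]
  mask 0.55 px [279.  97.] circ [ 613.1 -154.1  109.9] rect [ 614.  -153.8] [120.9 187.2] 45.4
px [279. 135.] 0.033 circ [ 633.2 -172.6   33.3] rect [ 632.9 -172.4] [65.4 66.1] 89.6
px [279. 135.] 0.04 circ [ 632.9 -172.4   32.6] rect [ 632.7 -172.2] [64.  64.7] 89.6
px [278.  23.] 0.033 circ [ 560.  -100.7   33.8] rect [ 560.  -100.7] [56.7 38.2] 45.0
px [278.  23.] 0.04 circ [ 561.3 -101.9   33.1] rect [ 561.3 -102. ] [55.6 37.4] 45.0
```

View pics/w4.png

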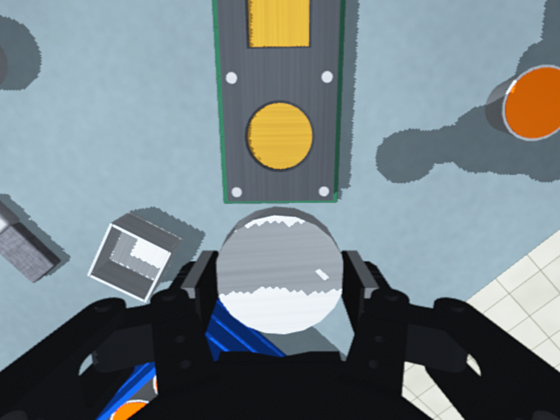

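The wrist view shows the round nest at (279,135), square nest cut off at (278,23), bolts clear of the jaw line; slug held at (280,268). Check the held slug's offset in this same view.

```bash
for k in 120 140 ; do python3 tilt.py pics/w4.png $k;done
```

```text
1450 [190.   0.] [374. 355.] centre [ 0.6011 -0.1395  0.3648] normal xy [-0.001 -0.   ] rms 3.9626861973755146e-15
tcp [ 0.66968049 -0.20910601  0.39538119] [3.14147150e+00 1.02214850e-04 2.35634149e+00]
slope along closing dir -0.0007504396757027131 across 0.0005016529648766581
1451 [190.   0.] [374. 354.] centre [ 0.6021 -0.1386  0.3646] normal xy [-0.006  0.004] rms 8.673617379884035e-17
tcp [ 0.66968049 -0.20910601  0.39538119] [3.14147150e+00 1.02214850e-04 2.35634149e+00]
slope along closing dir -0.0016438850832955103 across 0.0070331116676175245
```

{"op": "jog_arm", "data": {"motion": [[[-6,6,-10],0],[[-10,10,-20],0],[[-12,12,-25],0],[[-9,9,-30],0],[[0,0,-30],0],[[0,0,-25],0],[[0,0,-15],0],[[0,0,-10],0],[[0,0,-5],0],[[0,0,0],0],[[0,0,0],0]]}}

```text
t: 8.85
tool_pos: [0.633, -0.1727, 0.2261]
tool_rot: [3.141, 0.001, 2.356]
force: [0.4, -0.8, -0.6]
finger_gap: 0.0571
grip_force: 64.3
```

```bash
python3 - <<'E'
from h import *
print([np.round(manip.observe()[k],4) for k in('tool_pos','force')])
w=manip.grab_frame('wrist');cv2.imwrite('pics/w5.png',w[:,:,::-1]);print([np.round(manip.observe()[k],4) for k in('tool_pos','force')])
E
```

```text
[array([ 0.633 , -0.1727,  0.2261]), array([ 0.3522, -0.7895, -0.6049])]
[array([ 0.6331, -0.1727,  0.2264]), array([-0.2443,  0.0606, -0.7085])]
```

View pics/w5.png

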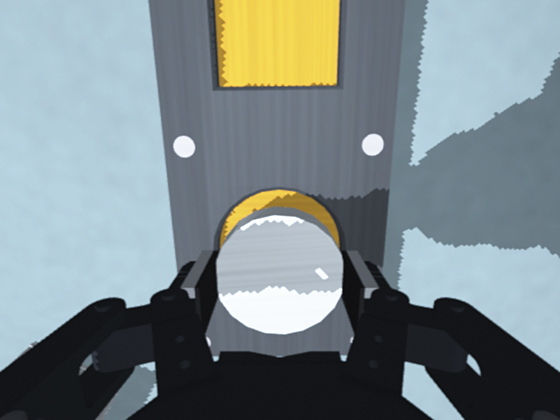

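Laterally centred (nest 220–340, slug 217–344). Check the fore/aft fit numerically.

```bash
python3 - <<'E'
from h import *
K=cal('wrist');T=manip.observe()['tool_pos'];print(T)
u=np.array([-1,1])/2**.5; v=np.array([1,1])/2**.5
for n,px,z in(('nest far rim',[279,187.5],.04),('nest left',[219.5,243],.04),('nest right',[341,243],.04),('sq near rim',[279,88],.04),('slug far top edge',[280,216],T[2]-.162),('slug far bottom edge',[280,208],T[2]-.178),('slug near top',[280,334],T[2]-.162)):
    d=topl([px],z,K)[0]-T[:2];print(n,np.round(d@u*1000,1),np.round(d@v*1000,1))
E
```

```text
[ 0.6330829  -0.17267641  0.22641086]
nest far rim 35.3 -0.1
nest left 5.7 -31.3
nest right 5.7 32.3
sq near rim 81.8 -0.1
slug far top edge 27.9 0.3
slug far bottom edge 27.1 0.3
slug near top -31.4 0.3
```

{"op": "jog_arm", "data": {"motion": [[[-1.6,1.6,0],0],[[0,0,-3],0],[[0,0,-3],0],[[0,0,-3],0],[[0,0,-2],0],[[0,0,-1],0],[[0,0,0],0],[[0,0,0],0]]}}

```text
t: 9.57
tool_pos: [0.6311, -0.171, 0.2132]
tool_rot: [-3.141, -0.0, 2.356]
force: [-0.4, -0.4, -1.3]
finger_gap: 0.0569
grip_force: 64.3
```

{"op": "jog_arm", "data": {"motion": [[[0,0,-1],0],[[0,0,-0.5],0],[[0,0,0],0],[[0,0,0],0]]}}

```text
t: 9.9
tool_pos: [0.6311, -0.1709, 0.2118]
tool_rot: [-3.142, 0.0, 2.356]
force: [0.2, -0.7, -1.3]
finger_gap: 0.0571
grip_force: 64.3
```

{"op": "jog_arm", "data": {"motion": [[[0,0,-0.5],0],[[0,0,-0.5],0],[[0,0,0],0],[[0,0,0],0]]}}

```text
t: 10.23
tool_pos: [0.6311, -0.171, 0.2111]
tool_rot: [3.141, 0.0, 2.356]
force: [-2.0, 0.8, 5.3]
finger_gap: 0.0572
grip_force: 65.1
```

{"op": "jog_arm", "data": {"motion": [[[0,0,0],0],[[0,0,0],0],[[0,0,0],0],[[0,0,0],0],[[0,0,10],0],[[0,0,25],0],[[0,0,35],0],[[0,0,35],0],[[0,0,20],0],[[0,0,0],0],[[0,0,0],0]], "jaw": 76}}

```text
t: 11.15
tool_pos: [0.6312, -0.171, 0.3376]
tool_rot: [3.14, 0.002, 2.356]
force: [0.4, -0.2, -0.9]
finger_gap: 0.0759
grip_force: 0.0
```

```bash
python3 - <<'E'
from h import *
s=manip.observe();print(s['tool_pos'],s['finger_gap']);K=cal('wrist')
w=manip.grab_frame('wrist')[:,:,::-1];cv2.imwrite('pics/w6.png',w)
m=(w.min(2)>225).astype(np.uint8)
for c in cv2.findContours(m,0,1)[0]:
    if cv2.contourArea(c)>800:
        q=topl(c[:,0,:].astype(float),.049,K).astype(np.float32)*1000;print(c[:,0].mean(0),cv2.fitEllipse(q))
E
python3 nest.py pics/w6.png
```

```text
[ 0.63119169 -0.17101629  0.33760984] 0.0759166848866168
[278.52604167 203.625     ] ((631.7793579101562, -172.0060272216797), (57.60902786254883, 57.67273712158203), 153.66192626953125)
px [278.  64.] 0.033 circ [552.9 -94.7  39. ] rect [552.8 -94.8] [56.5 56. ] 45.0
px [278.  64.] 0.04 circ [553.6 -95.5  38. ] rect [553.6 -95.5] [55.  54.5] 45.0
```

View pics/w6.png

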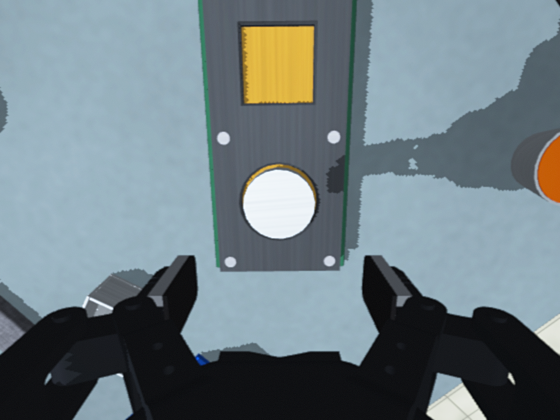

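Round slug sits evenly in its nest (279,203), with an empty square nest at (278,64). Now the square slug.

{"op": "jog_arm", "data": {"motion": [[[-1,12,0],-0.015],[[-3,25,0],-0.025],[[-3,32,0],-0.025],[[-3,32,0],-0.025],[[-3,32,0],-0.025],[[-3,32,0],-0.025],[[-3,32,0],-0.025],[[-3,32,0],-0.025],[[-3,32,0],-0.025],[[-3,32,-5],-0.025],[[-3,32,-15],-0.025],[[-3,20,-25],-0.025],[[-1.5,11,-30],-0.003],[[0,0,-20],0],[[0,0,-15],0],[[0,0,-10],0],[[0,0,0],0],[[0,0,0],0]], "jaw": 68}}

```text
t: 12.7
tool_pos: [0.5956, 0.1848, 0.2155]
tool_rot: [-3.14, 0.0, 2.062]
force: [0.7, 0.6, 0.0]
finger_gap: 0.0678
grip_force: 0.0
```

```bash
python3 - <<'E'
from h import *
s=manip.observe();print(s['tool_pos'],s['tool_rot'],s['finger_gap']);K=cal('wrist')
w=manip.grab_frame('wrist')[:,:,::-1];cv2.imwrite('pics/w7.png',w)
for th in(150,200,235):
  m=(w.min(2)>th).astype(np.uint8);m[:,:190]=0;m[:,370:]=0
  for c in cv2.findContours(m,0,1)[0]:
    if cv2.contourArea(c)>1500:
        q=topl(c[:,0,:].astype(float),.019,K).astype(np.float32)*1000;print(th,c[:,0].mean(0),cv2.minAreaRect(q))
E
```

```text
[0.59558697 0.18476652 0.21550936] [-3.14046768e+00  8.57929727e-05  2.06237468e+00] 0.0677901441915543
150 [232.71962617 343.45794393] ((602.8380737304688, 108.37643432617188), (58.331111907958984, 27.70346450805664), 0.07866136729717255)
150 [278.78171091 246.89085546] ((595.85498046875, 182.9049072265625), (50.326908111572266, 49.968143463134766), 28.20612907409668)
200 [278.77313433 247.14029851] ((595.8611450195312, 182.79969787597656), (49.98122024536133, 49.99362564086914), 28.472978591918945)
235 [278.79333333 259.01      ] ((597.77783203125, 178.83450317382812), (50.1778678894043, 40.9763069152832), 29.729473114013672)
```

View pics/w7.png

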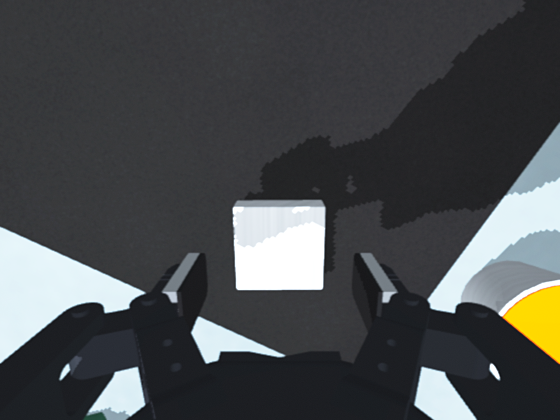

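The square slug is at (279,247), square between the open pads at (205,255) and (355,255). Descend and grip.

{"op": "jog_arm", "data": {"motion": [[[0.5,-1.5,-10],0],[[0,0,-12],0],[[0,0,-8],0],[[0,0,-4],0],[[0,0,0],0],[[0,0,0],0]]}}

```text
t: 13.25
tool_pos: [0.5961, 0.1835, 0.1815]
tool_rot: [-3.141, 0.0, 2.063]
force: [0.4, 0.5, 0.0]
finger_gap: 0.0679
grip_force: 0.0
```

{"op": "jog_arm", "data": {"motion": [[[0,0,0],0],[[0,0,0],0],[[0,0,0],0],[[0,0,0],0],[[0,0,0],0],[[0,0,0],0]], "jaw": 40}}

```text
t: 13.75
tool_pos: [0.5963, 0.1836, 0.1826]
tool_rot: [3.141, 0.0, 2.063]
force: [-2.2, -1.2, 6.2]
finger_gap: 0.0484
grip_force: 61.9
```

{"op": "jog_arm", "data": {"motion": [[[0,0,5],0],[[0,0,15],0],[[0,0,25],0],[[0,0,30],0],[[0,0,25],0],[[0,0,15],0],[[0,0,0],0]]}}

```text
t: 14.33
tool_pos: [0.5969, 0.1836, 0.3017]
tool_rot: [3.136, 0.001, 2.063]
force: [-0.2, 0.6, -1.2]
finger_gap: 0.0483
grip_force: 62.3
```

{"op": "jog_arm", "data": {"motion": [[[-2,-13,0],0.0293],[[-4,-25,0],0.0293],[[-4,-30,0],0.0293],[[-5,-32,0],0.0293],[[-5,-32,0],0.0293],[[-5,-32,0],0.0293],[[-5,-32,0],0.0293],[[-5,-32,0],0.0293],[[-4,-25,-5],0.0293],[[-3,-17,-15],0.0293],[[-1.3,-8.2,-20],0],[[0,0,-20],0],[[0,0,-10],0],[[0,0,0],0],[[0,0,0],0],[[0,0,0],0]]}}

```text
t: 15.67
tool_pos: [0.5532, -0.0943, 0.2278]
tool_rot: [3.141, 0.001, 2.356]
force: [-0.3, 0.7, -0.9]
finger_gap: 0.0477
grip_force: 62.3
```

```bash
python3 - <<'E'
from h import *
s=manip.observe();T=s['tool_pos'];print(T,s['tool_rot'],s['force']);K=cal('wrist')
w=manip.grab_frame('wrist')[:,:,::-1];cv2.imwrite('pics/w8.png',w)
m=(w.min(2)>140).astype(np.uint8);m[:,:190]=0;m[:,375:]=0
for c in cv2.findContours(m,0,1)[0]:
    if cv2.contourArea(c)>1500:
        q=topl(c[:,0,:].astype(float),T[2]-.1627,K).astype(np.float32)*1000;r=cv2.minAreaRect(q);print(c[:,0].min(0),c[:,0].max(0),r,'offset',np.array(r[0])-T[:2]*1000)
E
```

```text
[ 0.55324564 -0.09427718  0.22779663] [3.14087749e+00 9.03268804e-04 2.35649852e+00] [-0.28016108  0.69791658 -0.92512981]
[223 223] [335 321] ((553.0725708007812, -94.37236022949219), (49.519683837890625, 49.18027114868164), 44.99386215209961) offset [-0.17307193 -0.09518187]
[190   0] [374 108] ((489.4678039550781, -29.130577087402344), (72.52035522460938, 37.448211669921875), 45.034461975097656) offset [-63.77783878  65.14660127]
```

View pics/w8.png

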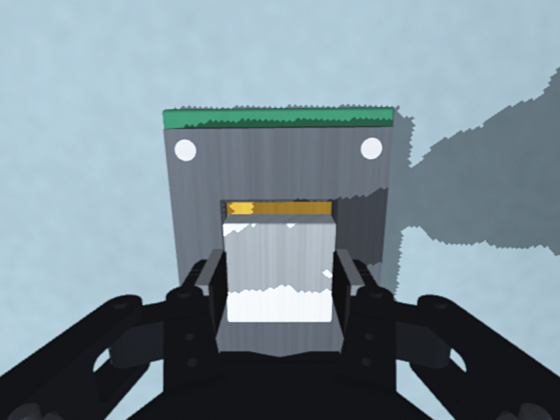

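The nest (221–337, far rim at row 200) and slug (223–335) are aligned laterally and in yaw; check fore/aft.

```bash
python3 - <<'E'
from h import *
K=cal('wrist');T=manip.observe()['tool_pos']
u=np.array([-1,1])/2**.5; v=np.array([1,1])/2**.5
for n,px,z in(('far rim',[279,200.5],.04),('L',[220.5,205],.04),('R',[337,205],.04),('slug far bot',[279,214.5],T[2]-.1787),('slug far top',[279,222.5],T[2]-.1627)):
    d=topl([px],z,K)[0]-T[:2];print(n,np.round(d@u*1000,1),np.round(d@v*1000,1))
E
```

```text
far rim 28.3 -0.1
L 25.9 -30.0
R 25.9 29.5
slug far bot 23.6 -0.1
slug far top 24.8 -0.1
```

{"op": "jog_arm", "data": {"motion": [[[0,0,-4],0],[[0,0,-4],0],[[0,0,-3],0],[[0,0,-2],0],[[0,0,-1],0],[[0,0,0],0],[[0,0,0],0]]}}

```text
t: 16.3
tool_pos: [0.5528, -0.0946, 0.2127]
tool_rot: [-3.142, 0.0, 2.356]
force: [0.7, 0.0, -1.0]
finger_gap: 0.0479
grip_force: 62.3
```

{"op": "jog_arm", "data": {"motion": [[[0,0,-0.5],0],[[0,0,-0.5],0],[[0,0,0],0],[[0,0,0],0]]}}

```text
t: 16.63
tool_pos: [0.5528, -0.0948, 0.2126]
tool_rot: [3.141, 0.0, 2.356]
force: [-7.0, 2.0, 18.8]
finger_gap: 0.048
grip_force: 64.3
```

{"op": "jog_arm", "data": {"motion": [[[0,0,0.7],0],[[0,0,0],0],[[0,0,0],0]]}}

```text
t: 16.88
tool_pos: [0.5529, -0.0947, 0.2126]
tool_rot: [3.141, 0.0, 2.356]
force: [-1.5, -0.2, 6.1]
finger_gap: 0.0481
grip_force: 63.0
```

{"op": "jog_arm", "data": {"motion": [[[0,0,0],0],[[0,0,0],0],[[0,0,0],0],[[0,0,0],0],[[0,0,0],0]], "jaw": 70}}

```text
t: 17.3
tool_pos: [0.5528, -0.0946, 0.2124]
tool_rot: [-3.141, -0.0, 2.356]
force: [-1.1, -0.2, -0.3]
finger_gap: 0.07
grip_force: 0.0
```

{"op": "jog_arm", "data": {"motion": [[[0,0,10],0],[[0,0,25],0],[[0,0,35],0],[[12,-12,35],0],[[20,-20,30],0],[[20,-20,20],0],[[10,-10,0],0],[[0,0,0],0],[[0,0,0],0]]}}

```text
t: 18.05
tool_pos: [0.6147, -0.157, 0.3678]
tool_rot: [-3.141, 0.0, 2.355]
force: [-1.1, 0.3, 0.2]
finger_gap: 0.0703
grip_force: 0.0
```

```bash
python3 look.py w9; python3 - <<'E'
from h import *
from scipy.optimize import least_squares
R,t,A=K=cal('wrist');w=cv2.imread('pics/w9.png');o=-R.T@t
m=(w.min(2)>225).astype(np.uint8)
u=np.array([-1,1])/2**.5; v=np.array([1,1])/2**.5
for c in cv2.findContours(m,0,1)[0]:
    if cv2.contourArea(c)>800:
        c=c[:,0].astype(np.float32);p=topl(c,.049,K).astype(np.float32)*1000;print(c.mean(0),cv2.minAreaRect(p),len(cv2.approxPolyDP(c,4,True)))
        q=cv2.approxPolyDP(c,4,True)[:,0]
        if len(q)==4:
            obj=np.array([[-25,-25,0],[25,-25,0],[25,25,0],[-25,25,0]],float)/1000
            qq=cv2.cornerSubPix(cv2.cvtColor(w,6),q.astype(np.float32).copy(),(4,4),(-1,-1),(3,30,.01)).astype(float)
            ok,rv,tv=cv2.solvePnP(obj,qq,A,None);Rw=R.T@cv2.Rodrigues(rv)[0];print('sq pos',R.T@(tv[:,0]-t),'normal',Rw[:,2])
E
python3 nest.py pics/w9.png
python3 - <<'E'
from h import *
for c in('top','side'):
    manip.grab_frame(c)
    for l in('round_slug','square_slug','gauge_ring','square_mould','round_mould'): print(c,l,[(np.round(d['point'],4).tolist(),round(d['confidence'],2)) for d in manip.spot_point(c,l)])
E
```

```text
18.05 [ 0.6147 -0.157   0.3678] [-3.141  0.     2.355] cam [ 0.56637118 -0.10888239  0.33721407] axis [ 0.18985109 -0.19060093 -0.96313439]
[281.05356 218.16072] ((630.8988647460938, -170.92340087890625), (56.99007797241211, 57.393943786621094), 44.988460540771484) 8
[279.49567   95.343475] ((552.7396850585938, -94.79047393798828), (48.475624084472656, 48.41304397583008), 44.97579574584961) 4
sq pos [ 0.55317527 -0.09441449  0.05751543] normal [-0.10538834  0.18333888  0.97738434]
px [535. 205.] 0.033 circ [800.3  14.1  26.2] rect [801.4  11.3] [52.1 21.1] 21.7
px [535. 205.] 0.04 circ [794.9  11.3  25.6] rect [796.    8.5] [50.9 20.6] 21.7
top round_slug []
top square_slug [([0.5547, -0.1003, 0.0301], 0.49)]
top gauge_ring [([0.5015, 0.367, 0.0045], 0.38)]
top square_mould [([0.6124, -0.3828, -0.0013], 0.7)]
top round_mould [([0.3525, -0.3405, 0.001], 0.74), ([0.5544, -0.0969, 0.0321], 0.28)]
side round_slug [([0.6303, -0.168, 0.0308], 0.67), ([0.3582, -0.338, -0.0], 0.6)]
side square_slug [([0.5079, 0.3676, 0.0057], 0.7), ([0.5562, -0.0988, 0.03], 0.64)]
side gauge_ring [([0.5063, 0.3704, 0.0071], 0.51)]
side square_mould [([0.6133, -0.3889, 0.0026], 0.68)]
side round_mould [([0.3569, -0.3392, -0.002], 0.93)]
```

```bash
python3 - <<'E'
from h import *
K=cal('wrist');w=cv2.imread('pics/w9.png');m=(w.min(2)>200).astype(np.uint8);m[150:]=0
c=max(cv2.findContours(m,0,1)[0],key=cv2.contourArea);q=cv2.approxPolyDP(c,4,True)[:,0]
p=topl(q.astype(float),.049,K)*1000;e=np.linalg.norm(p-np.roll(p,1,0),axis=1);print(q.tolist(),e)
s=manip.observe();print(s['t'],s['force'])
if len(e)==4 and e.max()-e.min()<1.2: print(manip.hand_in())
E
```

```text
[[251, 66], [252, 126], [307, 126], [308, 66]] [47.49138282 48.40745985 48.06949017 48.40672354]
18.7 [-0.05477634  0.82996905  0.83775368]
the job is handed in; nothing more can be done
None
```

Both slugs are in their nests and released, round first and then square, and I handed the job in at about 18.7 s. The final wrist picture shows both centred and flat to within what it can resolve; the hand-in gave no verdict.

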